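Open the sprung picking gate of a collar crate and hold it wide

TASK

Open the picking gate in the front of the timber crate and hold it wide open while the stock is taken out: slide the travel-lock knob back to its end stop, squeeze the catch on the post so that the gate springs ajar, then squeeze the catch in the gate's handle and swing the gate past its half-way check until it is wide open, near its stop. The sprung gate swings back when let go, so finish while still holding it there with the handle squeezed in the gripper, and leave the cartons and the other loose things on the bench and in the crate where they are.

Things in the scene. Friction and masses are not known exactly. Their poses are not given: they have to be found in the camera images.
- crate: Fixed open timber crate, 600 mm along y, 390 deep, front to the robot, place and yaw vary. Rim 195 mm high; steel plates on it (top 199) carry the fittings. Origin: on the bench under the mid-thickness of the 20 mm front wall, half-way along; x into the crate, y left seen from the robot. Along y (mm): hinge +170, handle +10, gate's end -65, striker bracket -68 to -114, post catch -138, knob -195.
- lock (a joint): Travel lock: slides in -y of the crate, away from the gate. 0 = locked, 0.045 m = at its end stop; starts at 0 to 0.010. Friction about 2 N, stays where it is left. While forward, a block on it lies between the post catch's stud and lug, so that the catch cannot be squeezed; slide it fully back.
- knob (a point): On the axis of the lock's upright round knob (diameter 24 mm, from 223 to 243 mm above the bench, on a neck and a 28 x 32 mm carriage, 212 mm high), 233 mm above the bench, at crate x +20 mm, y -195 mm less the lock value; moves with the lock. Guide strips and end stop beside its path are 211 mm high.
- catch (a joint): Post catch: sprung lever on an upright pivot. 0 = at rest; 0.42 rad = fully squeezed; lets the gate go from about 0.28. Needs about 4 N at the stud to start and 7 N at the end; springs back when let go.
- stud (a point): On the axis of the post catch's moving stud, an upright pin of diameter 14 mm, from 209 to 249 mm above the bench; the point is at 235 mm. It moves in +x of the crate (away from the robot), at most 23 mm, towards the lug.
- lug (a point): Mid-thickness of the post catch's fixed thumb lug: upright plate 6 mm thick (x), 33 mm wide (y), top at 247 mm, a foot behind it 209 mm high; the point is at 235 mm. Over the outer faces of stud and lug it is 49 mm at rest, 26 mm fully squeezed. The lug does not give, so the stud must do all the travel: with fingers that close evenly, centre them about 10 mm in front (-x) of this point.
- gate (a joint): Gate: board 230 x 20 mm, 34 to 195 mm above the bench, upright hinge at its left end, swings out to the robot. 0 = shut, stop at 1.4 rad. Freed by the post catch, a buffer pushes it ajar to about 0.11; there the handle's catch stops it. A spring closes it (0.15 to 0.36 Nm). A check roller at 0.57 to 1.03 adds up to 0.7 Nm (6 N in all at the handle); let go beyond it, the gate rests at about 1.0.
- hinge (a point): On the gate's upright hinge axis, 199 mm above the bench (crate x 0, y +170 mm): turning centre of the gate. A disc of radius 33 mm with a pin on its edge, 220 mm high, turns here; a roller housing, 221 mm high, stands left of it.
- striker (a point): Top of the fixed striker of the handle's catch, 236 mm above the bench, 77 mm in front of the wall beside the gate's end, on a bracket from the post. An obstacle for the gripper between handle and post catch.
- leaf: The gate itself, with its D-shaped grab handle and the handle catch on its top edge. Its origin is on the hinge axis at bench height; at gate angle 0 its axes are the crate's, and it turns clockwise from above as the gate opens.
- bar (a point): Middle of the grab handle's bar: 76 mm long along the gate, 12 mm thick, 227 to 249 mm above the bench on two end legs; the point is at 238 mm, 160 mm from the hinge along the gate, 16 mm behind (crate side) the gate's mid-plane.
- trigger (a joint): Handle catch: sprung paddle in front of the bar (robot side), on an upright pivot near the gate's free end. 0 = at rest, flared 0.28 rad outwards; 0.28 = fully squeezed, parallel to the bar. Frees the gate of its striker from about 0.15. Needs about 5 to 7 N mid-paddle; springs back when let go.
- paddle (a point): Middle of the paddle, a plate 76 mm long, 8 mm thick, 213 to 249 mm above the bench; the point is at 238 mm. Squeezed, it faces bar at 24 mm (34 mm over both outer faces); at rest about 53 mm over both. Squeeze the two together from above, fingers across the gate; fingertips may go down to 205 mm above the bench.
- bearing: Bystander: steel bearing ring, diameter 72 mm, 20 mm high, on the bench close in front of the crate's right part. Origin at its underside's centre.
- tape_roll: Bystander: cardboard tape roll, diameter 100 mm, 48 mm high, on the bench to the left. Origin at its underside's centre.
- carton_a: Bystander: grey-blue carton 100 x 75 x 45 mm on the bench to the right. Origin at its underside's centre.
- carton_b: Bystander: grey-blue carton 90 x 130 x 70 mm standing in the crate, top 100 mm above the bench. Origin at its underside's centre.
- carton_c: Bystander: brown carton 90 x 90 x 55 mm standing in the crate, top 85 mm above the bench. Origin at its underside's centre.
- mug: Bystander: white mug, diameter 80 mm, 90 mm high, on the bench far left. Origin at its underside's centre.
- driver: Bystander: screwdriver lying on the bench to the right. Origin at its underside, mid-length.

How it is judged:
On the way, in this order (a step that is already met when the one before it is completed fails the run):
1. the travel lock is slid back to its end stop (value of joint lock above 0.042 m), for 0.2 s.
2. the post catch is squeezed and the gate springs ajar (value of joint lock above 0.041 m and value of joint gate above 0.07 rad), for 0.2 s.
3. the handle is taken and its catch squeezed (value of joint trigger above 0.18 rad and contact force between the fingers and leaf above 1 N), for 0.2 s.
4. the gate is past its half-way check (value of joint gate above 1.08 rad), for 0.1 s.
At the end, for the whole second after the job is handed in: The gate is held still at more than 1.2 rad open (stop at 1.4), the fingers grip its handle (over 2 N on the gate) with the handle's catch squeezed (over 0.18 rad), the travel lock is still back within 4 mm of its end stop, and no loose bystander has moved by 30 mm (value of joint gate above 1.2 rad and velocity of joint gate below 0.1 rad/s and not (velocity of joint gate below -0.1 rad/s) and value of joint trigger above 0.18 rad and contact force between the fingers and leaf above 2 N and value of joint lock above 0.041 m and distance of each of bearing, tape_roll, carton_a, carton_b, carton_c, mug, driver from where it was at the start of the episode below 0.03 m); the arm keeps its last pose, push and grip.
It fails at once if a loose carton, the bearing, tape roll, mug or screwdriver is pushed 30 mm or more from its place (distance of any of bearing, tape_roll, carton_a, carton_b, carton_c, mug, driver from where it was at the start of the episode above 0.03 m).
It also fails if it takes over 58 s, if anything falls off the work surface, if the arm or the gripper's body presses on something with over 40 N, if the wrist force passes 120 N, or if a joint passes its speed limit or range.

ROBOT

A 6-joint arm with a two-finger parallel gripper is mounted at the origin on the work surface. World frame = base frame: x ahead of the robot, y to its left, z up, the work surface at z = 0. Lengths are in m, angles in rad, forces in N, time in s.
With the tool pointing down it reaches from about 0.375 to 0.9 m from the base axis. Payload 3.1 kg.
Tool frame: the origin (TCP) lies between the finger pads; the fingertips stand 22 mm ahead of it and the grasp point (between the pads) lies 3 mm ahead of it; z points along the fingers, y is the line along which they close (so a half turn about z gives the same grasp; the last joint's range is limited). The gripper opens to 87 mm and grips with 3 to 60 N. Pads are 19 mm wide; open, the fingers measure 117 mm over their backs; the gripper's body (75 mm by 190 mm) begins 51 mm behind the grasp point.
Start: joints at [-1.383, 0.527, 1.433, -0, 1.181, -0.178], TCP at [0.224, -0.584, 0.245] pointing down, gripper open.
Joint ranges: [-3.08, 3.08], [-0.75, 2.2], [0.22, 2.44], [-1.43, 4.57], [0, 2.65], [-2.85, 2.85]. Speed limits (rad/s): [2.79, 2.79, 3.14, 3.14, 3.14, 3.14].

INTERFACE

Orientations are given as a unit quaternion [x, y, z, w].
In Python, from rig import robot gives the robot as it stands.
- The arm moves only by the tool move_arm, never from a script. Its argument "series" is text: rows parted by semicolons, each of 6 numbers parted by spaces: the shift along the tool's x, y, z in mm, then the turn, a rotation vector about the tool's x, y, z in degrees. In form: dx dy dz ax ay az; .... A call has 1 to 8 rows; each row is the pose to reach, as a shift and turn from the pose commanded when the call began, along the tool's axes at that moment; what a row does not reach only later rows make up. A row lasts 1/12 s, in which the tool goes at most 41.7 mm and 7.16 degrees, less where a joint would pass 70% of its speed; a pose out of reach is approached as far as the arm can. A call with a gripper value outside its range is refused whole. "jaw" is the opening, from 0 (shut) to 1 (fully open), set as the call begins (left out, the last holds). The fingers move at their own pace and stop on an object; "newtons" is the grip in N (left out, the last holds). Time passes only in rows, so rows that repeat a pose let the fingers close. It gives the time, the measured TCP pose, the force, the opening and the grip force at its end, in the units of the state.
- robot.get_obs(): the state, without advancing time (a new reading comes with each control period).
- robot.camera(name): name is "scene" or "top"; returns a dict with "img" (480x640x3 uint8, red, green, blue), "mtx" (3x3 intrinsics, pixels), "world_to_cam" (4x4, takes a point from world to camera coordinates). Camera axes: x right, y down, z forward; pixel columns grow to the right and rows downward; lengths in m; the calibration is good to about 2 mm. A picture is of the moment at which its call begins. There is no depth.
- robot.hand_in(): hands the job in; it is judged then, once.
Trained networks look in a picture, given as the dict that the camera call returned (one of the last four; its "shot" number tells which), for a name from the list of things; names that differ only in an ending like _2 or _b are one class to them, and where a whole thing is asked for, a point or a joint stands for the part that bears it (a point fixed in the world has none). Each returns a list of dicts, best first, with "p" (0 to 1); they miss things now and then, are a little off and sometimes report something else, mostly with a low value. They report only what shows in the picture. A call takes as long as a camera call.
- robot.search_frame(picture, thing): "xyz" ([x, y, z] in m, in world coordinates, good to about 4 mm: the middle of the surface that is visible of it).
- robot.tip_of(picture, thing): "xyz" ([x, y, z] in m, in world coordinates, good to about 4 mm: a listed point, or the origin of a listed thing).
The state is a dict: "time": time; "q": joint angles; "joint_velocities": joint speeds; "joint_torque": joint torques, N m; "position": TCP position; "tool_rot": TCP orientation; "ft_force": force on the tool from outside, world axes, zero at the start; "moment": the same for the moment, N m; "grip_width": finger opening in m; "grip_force": force on a finger pad.
Only numpy, scipy, OpenCV 4.12 (cv2) and the standard library are available. Lean on these libraries where they do the work, as an engineer would, in place of code of your own. Each camera call takes 0.05 s, during which the arm holds its last target. There are 200 camera calls.

## Working session

There is one attempt and no reset: what is moved stays moved. The work goes in short steps, Python scripts to look and compute and a tool call to move; the robot and the scene stay as the last step left them, time stands still between calls to the robot, and variables do not carry over. Pictures are saved under pics/ and viewed, at most 10 in all, crops included, and the job is handed in when it is done.

Besides the shell and the picture viewer there is one more tool, called after ">>>" as a command line: name --argument value ..., lists and objects as JSON in quotes. move_arm: Moves the arm, as the interface text tells. Its arguments: {"type":"object","properties":{"series":{"type":"string"},"jaw":{"type":"number"},"newtons":{"type":"number"}},"required":["series"]}

```bash
ls; mkdir -p pics; cat > h.py <<'E'
import numpy as np, cv2
from scipy.spatial.transform import Rotation as R
from rig import robot
np.set_printoptions(precision=4,suppress=True)
def snap(n,f):
    c=robot.camera(n); cv2.imwrite('pics/'+f+'.png',c['img'][:,:,::-1]); return c
def tips(c,names):
    d={}
    for n in names:
        r=robot.tip_of(c,n); d[n]=[(round(x['p'],2),np.round(x['xyz'],4).tolist()) for x in r[:2]]
        print(n,d[n])
    return d
def st():
    o=robot.get_obs(); print(o['time'],np.array(o['position']),np.array(o['tool_rot']),'F',np.array(o['ft_force']),o['grip_width'],o['grip_force'],'q',np.array(o['q'])); return o
E
python3 - <<'E'
from h import *
o=st(); print(R.from_quat(o['tool_rot']).as_matrix())
for n in('top','scene'):
    c=snap(n,n+'0'); print(n); tips(c,['crate','knob','stud','lug','hinge','striker','bar','paddle','bearing'])
E
```

```text
pics
0.0 [ 0.2235 -0.5829  0.2436] [ 0.9833  0.1819 -0.     -0.0011] F [-0.2628  0.3309 -0.0774] 0.08704160198390302 0.0 q [-1.3835  0.5285  1.4339 -0.      1.1814 -0.1785]
[[ 0.9338  0.3577 -0.0004]
 [ 0.3577 -0.9338  0.0022]
 [ 0.0004 -0.0022 -1.    ]]
top
crate [(0.96, [0.6375, 0.0336, -0.0007])]
knob [(0.9, [0.6526, -0.1745, 0.2298])]
stud [(0.58, [0.6336, -0.1075, 0.2347])]
lug [(0.84, [0.6736, -0.1098, 0.2379])]
hinge [(0.77, [0.6435, 0.2042, 0.2]), (0.33, [0.6535, 0.0426, 0.236])]
striker [(0.86, [0.5604, -0.0449, 0.233]), (0.27, [0.6146, 0.0341, 0.2359])]
bar [(0.65, [0.6506, 0.0435, 0.2372])]
paddle [(0.89, [0.6111, 0.0356, 0.2364])]
bearing [(0.88, [0.548, -0.1824, -0.0025])]
scene
crate [(0.94, [0.6335, 0.0304, 0.0004])]
knob [(0.95, [0.6525, -0.1715, 0.2316]), (0.21, [0.7782, 0.153, 0.0289])]
stud [(0.62, [0.6372, -0.1059, 0.2367]), (0.44, [0.612, 0.0367, 0.2395])]
lug [(0.67, [0.6768, -0.1077, 0.2343])]
hinge [(0.88, [0.6429, 0.2052, 0.198])]
striker [(0.58, [0.5618, -0.0412, 0.2392])]
bar [(0.93, [0.6521, 0.0419, 0.2377])]
paddle [(0.81, [0.615, 0.0391, 0.2417]), (0.3, [0.6368, -0.1068, 0.236])]
bearing [(0.38, [0.551, -0.1835, 0.0002])]
```

```bash
cat > fit.py <<'E'
from h import *
from scipy.optimize import least_squares
L={'crate':[[0,0]],'hinge':[[0,.17]],'bar':[[.016,.01]]}
W={'crate':[[.6375,.0336],[.6335,.0304]],'hinge':[[.6435,.2042],[.6429,.2052]],'bar':[[.6506,.0435],[.6521,.0419]]}
def T(p,l): 
    c,s=np.cos(p[2]),np.sin(p[2]); return np.array([p[0]+c*l[0]-s*l[1],p[1]+s*l[0]+c*l[1]])
def res(p):
    r=[T(p,L[k][0])-w for k in W for w in W[k]]
    # y-only of stud/lug: local y -.138
    for w in ([.6336,-.1075],[.6372,-.1059],[.6736,-.1098],[.6768,-.1077]):
        r.append([0,inv(p,w)[1]+.138])
    for w in ([.6526,-.1745],[.6525,-.1715]): r.append([inv(p,w)[0]-.02,0])
    for w in ([.5604,-.0449],[.5618,-.0412]): r.append([inv(p,w)[0]+.077,0])
    return np.ravel(r)
def inv(p,w):
    c,s=np.cos(p[2]),np.sin(p[2]); d=np.array(w)-p[:2]; return np.array([c*d[0]+s*d[1],-s*d[0]+c*d[1]])
P=least_squares(res,[.64,.03,0]).x
if __name__=='__main__':
    print(P,np.degrees(P[2]),res(P))
    for n,w in dict(knob=[.65255,-.173],stud=[.6354,-.1067],lug=[.6752,-.1088],paddle=[.613,.0373],striker=[.561,-.043]).items(): print(n,inv(P,w))
E
python3 fit.py
```

```text
[ 0.6374  0.0323 -0.0256] -1.4665947644209496 [-0.0001 -0.0013  0.0039  0.0019 -0.0017 -0.002  -0.0011 -0.003   0.0031
 -0.0016  0.0016 -0.      0.     -0.0018  0.     -0.0001  0.     -0.0031
  0.     -0.0009  0.0004  0.      0.0003  0.      0.002   0.      0.0033
  0.    ]
knob [ 0.0204 -0.2048]
stud [ 0.0015 -0.139 ]
lug [ 0.0414 -0.1401]
paddle [-0.0246  0.0044]
striker [-0.0745 -0.0772]
```

View pics/top0.png

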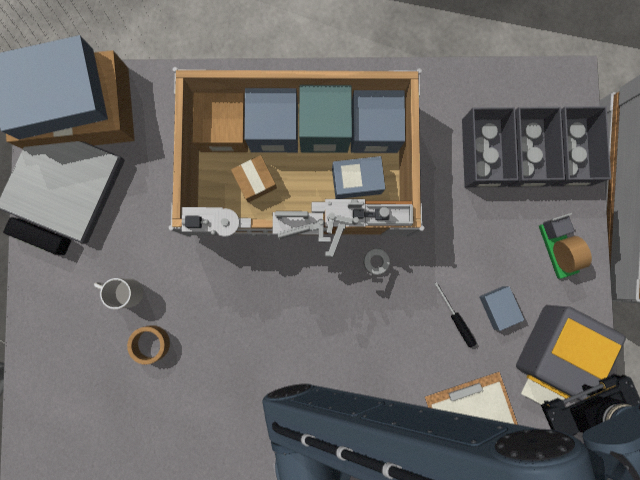

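View pics/scene0.png

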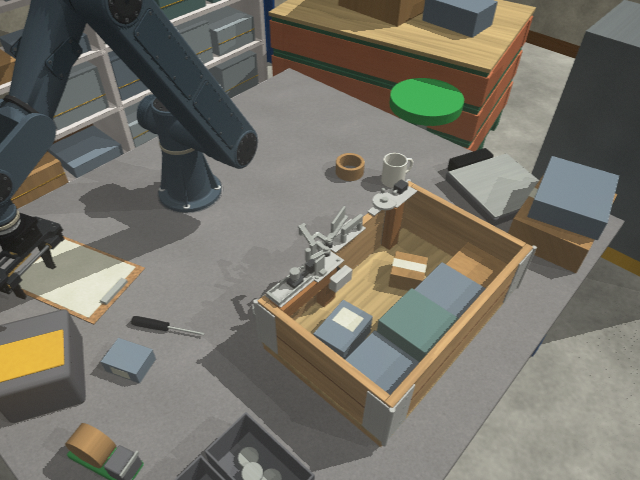

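```bash
cat >> h.py <<'E'
from fit import P,T
def tgt(lx,ly,z,th=0.0,o=None):
    "shift(mm)/turn(deg) in tool frame to reach crate-local lx,ly at TCP height z, heading crate yaw+90-th"
    o=o or robot.get_obs(); Rn=R.from_quat(o['tool_rot']); w=np.r_[T(P,[lx,ly]),z]
    h=P[2]+np.pi/2-th; Rt=R.from_matrix([[np.cos(h),np.sin(h),0],[np.sin(h),-np.cos(h),0],[0,0,-1]])
    print('shift',Rn.inv().apply(w-o['position'])*1e3,'turn',np.degrees((Rn.inv()*Rt).as_rotvec()))
E
sed -i 's/^from h import \*/import numpy as np/' fit.py
python3 - <<'E'
from h import *
tgt(.0205,-.205,.32)
E
```

```text
shift [ 547.5412 -229.7395  -75.4654] turn [ -0.0042  -0.0003 -67.5717]
```

>>> move_arm --series "0 0 -40 0 0 0; 10 0 -75 0 0 -5; 45 -15 -75 0 0 -12; 80 -32 -75 0 0 -19; 118 -48 -75 0 0 -26; 155 -64 -75 0 0 -33; 192 -80 -75 0 0 -40; 230 -96 -75 0 0 -47" --jaw 0.6 --newtons 15

```text
time: 1.67
position: [0.405, -0.4102, 0.3198]
tool_rot: [0.828, 0.561, -0.0, 0.0]
ft_force: [0.6, -0.3, 0.1]
grip_width: 0.0531
grip_force: 0.0
```

```bash
python3 - <<'E'
from h import *
tgt(.0205,-.205,.32)
E
```

```text
shift [311.9083 142.384   -0.2402] turn [  0.0149   0.0155 -20.2591]
```

>>> move_arm --series "36 16 0 0 0 -4; 72 33 0 0 0 -8; 110 50 0 0 0 -12; 148 67 0 0 0 -16; 186 85 0 0 0 -20; 224 102 0 0 0 -20.3; 262 119 0 0 0 -20.3; 300 137 0 0 0 -20.3"

```text
time: 2.33
position: [0.6442, -0.1836, 0.3197]
tool_rot: [0.718, 0.696, -0.0, -0.0]
ft_force: [-0.1, -1.9, 0.1]
grip_width: 0.0523
grip_force: 0.0
```

```bash
python3 - <<'E'
from h import *
c=snap('top','top1'); tips(c,['knob','lug','stud'])
tgt(.0205,-.205,.25)
c['img']; cv2.imwrite('pics/t1c.png',cv2.resize(c['img'][150:300,250:450,::-1],None,fx=4,fy=4))
E
```

```text
knob []
lug [(0.7, [0.675, -0.1086, 0.2387])]
stud [(0.54, [0.6383, -0.1081, 0.237]), (0.3, [0.6362, 0.0353, 0.001])]
shift [11.3232  8.8944 69.022 ] turn [-0.0534  0.0145 -0.1134]
```

View pics/t1c.png

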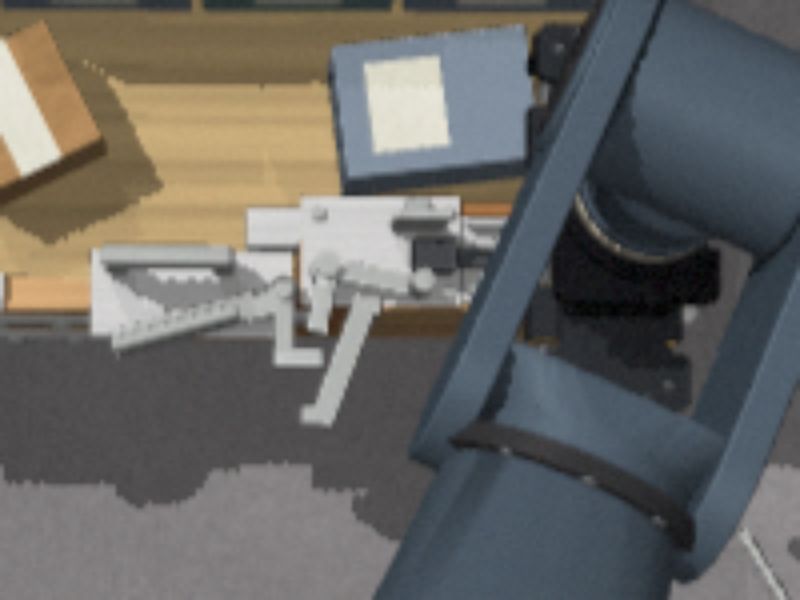

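>>> move_arm --series "11 9 0 0 0 0; 11 9 0 0 0 0; 11 9 35 0 0 0; 11 9 60 0 0 0; 11 9 78 0 0 0; 11 9 78 0 0 0"

```text
time: 3.03
position: [0.6492, -0.1747, 0.2369]
tool_rot: [0.718, 0.696, -0.002, -0.004]
ft_force: [0.3, 1.1, -1.0]
grip_width: 0.0519
grip_force: 0.0
```

>>> move_arm --series "0 0 0 0 0 0; 0 0 0 0 0 0; 0 0 0 0 0 0; 0 0 0 0 0 0; 0 0 0 0 0 0" --jaw 0.1

```text
time: 3.45
position: [0.6531, -0.1751, 0.2431]
tool_rot: [0.718, 0.696, 0.001, 0.001]
ft_force: [3.0, -0.3, 1.4]
grip_width: 0.0268
grip_force: 2.8
```

```bash
python3 - <<'E'
from h import *
from fit import inv
o=st(); print(inv(P,o['position'][:2])); tgt(.0205,-.240,.241)
E
```

```text
3.45 [ 0.6531 -0.1751  0.2431] [0.7178 0.6962 0.0006 0.0014] F [ 3.0193 -0.3289  1.4474] 0.026833861990903464 2.781788937281817 q [-0.4269  0.5989  1.2972  0.0001  1.2425 -0.3964]
[ 0.021  -0.2069]
shift [-33.085   -0.3129   2.1216] turn [ 0.1608  0.0596 -0.2819]
```

>>> move_arm --series "0 0 0 0 0 0; 0 0 0 0 0 0; -8 0 0 0 0 0; -16 0 0 0 0 0; -24 0 0 0 0 0; -32 0 0 0 0 0; -35 0 0 0 0 0; -35 0 0 0 0 0"

```text
time: 4.12
position: [0.654, -0.2106, 0.2432]
tool_rot: [0.718, 0.696, 0.002, 0.003]
ft_force: [5.1, -1.1, 0.6]
grip_width: 0.0236
grip_force: 15.0
```

>>> move_arm --series "-2 0 0 0 0 0; -4 0 0 0 0 0; -5 0 0 0 0 0; -5 0 0 0 0 0; -5 0 0 0 0 0"

```text
time: 4.53
position: [0.6539, -0.2111, 0.2431]
tool_rot: [0.718, 0.697, 0.004, 0.0]
ft_force: [6.4, 8.7, 3.3]
grip_width: 0.0235
grip_force: 15.0
```

```bash
python3 - <<'E'
from h import *
from fit import inv
o=st(); print(inv(P,o['position'][:2]))
E
```

```text
4.5333 [ 0.6539 -0.2111  0.2431] [0.7175 0.6965 0.0044 0.0003] F [6.4001 8.669  3.2652] 0.02346173755616073 15.00017319432433 q [-0.478   0.6139  1.2674  0.0086  1.257  -0.4509]
[ 0.0227 -0.2429]
```

>>> move_arm --series "2 0 0 0 0 0; 4 0 0 0 0 0; 4 0 0 0 0 0; 4 0 0 0 0 0; 4 0 -30 0 0 0; 4 0 -60 0 0 0; 4 0 -75 0 0 0; 4 0 -75 0 0 0" --jaw 0.75

```text
time: 5.2
position: [0.6527, -0.2122, 0.3212]
tool_rot: [0.718, 0.696, 0.001, 0.004]
ft_force: [1.1, 0.4, 0.7]
grip_width: 0.0638
grip_force: 0.0
```

```bash
python3 - <<'E'
from h import *
c=snap('scene','s2'); tips(c,['knob','lug','stud']); c2=robot.camera('top'); tips(c2,['lug','stud'])
st(); tgt(.0314,-.139,.239)
cv2.imwrite('pics/s2c.png',cv2.resize(c['img'][170:330,230:430,::-1],None,fx=4,fy=3.7))
E
```

```text
knob [(0.6, [0.6519, -0.2073, 0.2309])]
lug [(0.82, [0.6766, -0.1091, 0.2351])]
stud [(0.53, [0.7758, -0.1316, 0.0305]), (0.4, [0.6398, -0.1065, 0.2334])]
lug [(0.94, [0.6742, -0.1078, 0.2371])]
stud [(0.79, [0.6356, -0.1064, 0.2358])]
5.55 [ 0.6505 -0.2105  0.3146] [ 0.7178  0.6962 -0.0006 -0.0018] F [-0.3564  0.2109  0.9325] 0.06541819509864005 0.0 q [-0.476   0.5516  1.1845 -0.0001  1.4093 -0.4455]
shift [103.3319  11.8676  75.6713] turn [-0.196  -0.0877 -0.284 ]
```

View pics/s2c.png

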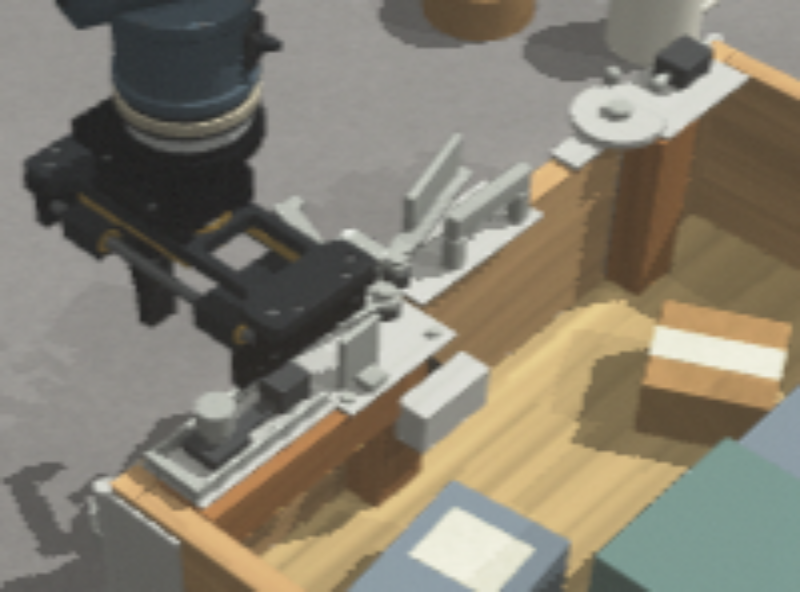

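>>> move_arm --series "35 3 0 0 0 0; 70 6 0 0 0 0; 103 7 0 0 0 0; 103 7 0 0 0 0; 103 7 25 0 0 0; 103 7 50 0 0 0; 103 7 77 0 0 0; 103 7 77 0 0 0" --jaw 1

```text
time: 6.22
position: [0.6575, -0.1069, 0.2327]
tool_rot: [0.718, 0.696, -0.003, -0.006]
ft_force: [-1.6, 0.6, -0.4]
grip_width: 0.087
grip_force: 0.0
```

```bash
python3 - <<'E'
from h import *
st(); tgt(.0314,-.139,.239)
E
```

```text
6.2167 [ 0.6575 -0.1069  0.2327] [ 0.7177  0.6963 -0.0032 -0.0059] F [-1.5914  0.5665 -0.4077] 0.08695719047143773 0.0 q [-0.3285  0.6016  1.3231 -0.0004  1.2304 -0.2982]
shift [-0.2975  7.7291 -6.366 ] turn [-0.7474 -0.2097 -0.2623]
```

>>> move_arm --series "0 4 0 0 0 0; 0 4 0 0 0 0; 0 4 0 0 0 0; 0 4 0 0 0 0; 0 4 0 0 0 0; 0 4 0 0 0 0; 0 4 0 0 0 0; 0 4 0 0 0 0" --jaw 0.2 --newtons 20

```text
time: 6.88
position: [0.6629, -0.1106, 0.241]
tool_rot: [0.718, 0.696, -0.004, -0.0]
ft_force: [-6.3, -5.7, 2.4]
grip_width: 0.0416
grip_force: 3.5
```

```bash
python3 - <<'E'
from h import *
st(); tgt(.0314,-.139,.239)
E
```

```text
6.8833 [ 0.6629 -0.1106  0.241 ] [ 0.7175  0.6965 -0.0036 -0.0001] F [-6.3467 -5.7486  2.3561] 0.0416054144116807 3.4675060445442796 q [-0.3286  0.5981  1.305  -0.0067  1.242  -0.2967]
shift [3.2215 2.2958 2.0083] turn [-0.2982  0.2858 -0.239 ]
```

>>> move_arm --series "0 2 0 0 0 0; 0 2 0 0 0 0; 0 2 0 0 0 0; 0 2 0 0 0 0; 0 2 0 0 0 0; 0 2 0 0 0 0"

```text
time: 7.38
position: [0.6655, -0.1103, 0.241]
tool_rot: [0.717, 0.697, -0.003, 0.0]
ft_force: [-6.3, -3.9, 1.6]
grip_width: 0.0246
grip_force: 20.0
```

```bash
python3 - <<'E'
from h import *
st(); tgt(.0314,-.139,.239)
for n in('scene','top'):
    c=robot.camera(n); tips(c,['bar','paddle'])
    if n=='scene': cv2.imwrite('pics/s3c.png',cv2.resize(c['img'][170:330,230:430,::-1],None,fx=4,fy=3.7))
E
```

```text
7.3833 [ 0.6655 -0.1103  0.241 ] [ 0.7175  0.6966 -0.0028  0.0002] F [-6.3159 -3.9021  1.5818] 0.024572295228107 19.989685668842867 q [-0.3274  0.6011  1.2991 -0.0055  1.2437 -0.296 ]
shift [ 2.8557 -0.2923  2.0031] turn [-0.2136  0.245  -0.2293]
bar [(0.94, [0.6378, 0.0424, 0.2394]), (0.23, [0.5955, 0.0394, 0.2405])]
paddle [(0.6, [0.5956, 0.0427, 0.2402])]
bar [(0.56, [0.6378, 0.0429, 0.2401]), (0.29, [0.6413, 0.206, 0.0027])]
paddle [(0.77, [0.5963, 0.0414, 0.2375])]
```

View pics/s3c.png

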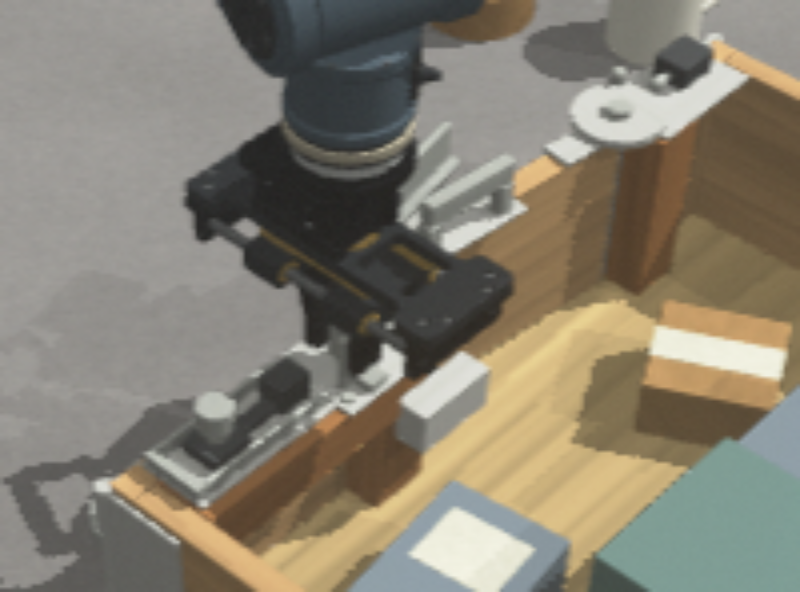

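>>> move_arm --series "0 0 0 0 0 0; 0 0 0 0 0 0; 0 0 0 0 0 0; 0 0 0 0 0 0; 0 0 0 0 0 0; 0 0 -25 0 0 0; 0 0 -55 0 0 0; 0 0 -80 0 0 0" --jaw 1

```text
time: 8.35
position: [0.6678, -0.1085, 0.3221]
tool_rot: [0.718, 0.696, 0.001, 0.001]
ft_force: [0.4, -0.6, 0.2]
grip_width: 0.0698
grip_force: 0.0
```

```bash
cat >> h.py <<'E'
def leaf(th,lx,z,r=.160,o=None):
    c,s=np.cos(th),np.sin(th); tgt(c*lx+s*-r,.170-s*lx+c*-r,z,th,o)
E
python3 - <<'E'
from h import *
from fit import inv
for n in('scene','top'):
    c=robot.camera(n); d=tips(c,['bar','paddle','hinge','knob'])
    for k in d:
        for x in d[k][:1]: print(k,inv(P,x[1][:2]))
st()
b=inv(P,[.6378,.0427])-[0,.17]; th=np.arctan2(-b[0],-b[1])+np.arctan2(.016,.16); print('th',th)
leaf(th,0.001,.32); leaf(th,.005,.236)
E
```

```text
bar [(0.67, [0.6358, 0.0413, 0.2402])]
paddle [(0.55, [0.5994, 0.0414, 0.2388])]
hinge [(0.6, [0.643, 0.2023, 0.1984])]
knob [(0.71, [0.6539, -0.2076, 0.2304])]
bar [-0.0019  0.009 ]
paddle [-0.0383  0.0082]
hinge [0.0012 0.1701]
knob [ 0.0226 -0.2394]
bar [(0.63, [0.634, 0.0439, 0.2344])]
paddle [(0.75, [0.5966, 0.0382, 0.2414]), (0.42, [0.4728, 0.5067, 0.0006])]
hinge [(0.79, [0.6408, 0.2004, 0.2017])]
knob [(0.57, [0.6527, -0.2102, 0.2329])]
bar [-0.0037  0.0115]
paddle [-0.041   0.0049]
hinge [-0.0009  0.1682]
knob [ 0.0215 -0.242 ]
8.85 [ 0.667  -0.1081  0.3183] [ 0.7178  0.6963 -0.0005 -0.0011] F [ 0.4869 -0.3076  0.6256] 0.0867193259960555 0.0 q [-0.3257  0.5357  1.2035  0.      1.4048 -0.2953]
th 0.09911438416860684
shift [149.9858 -48.6895  -1.5322] turn [-0.1301 -0.0352  5.4033]
shift [149.5487 -44.5193  82.4583] turn [-0.1301 -0.0352  5.4033]
```

>>> move_arm --series "38 -12 0 0 0 2; 75 -24 0 0 0 4; 112 -36 0 0 0 6; 150 -49 0 0 0 6; 150 -49 5 0 0 6; 150 -49 30 0 0 6; 150 -49 58 0 0 6; 150 -49 82 0 0 6"

```text
time: 9.52
position: [0.6226, 0.0437, 0.2361]
tool_rot: [0.753, 0.658, -0.0, -0.0]
ft_force: [0.9, -0.2, 0.1]
grip_width: 0.0872
grip_force: 0.0
```

>>> move_arm --series "0 0 1 0 0 0; 0 0 1 0 0 0"

```text
time: 9.68
position: [0.6221, 0.0432, 0.2348]
tool_rot: [0.753, 0.658, -0.002, -0.002]
ft_force: [1.0, 0.2, 0.6]
grip_width: 0.0868
grip_force: 0.0
```

```bash
python3 - <<'E'
from h import *
c=robot.camera('scene')
cv2.imwrite('pics/s4c.png',cv2.resize(c['img'][170:330,230:430,::-1],None,fx=4,fy=3.7))
st();leaf(.105,.001,.236); leaf(.105,.005,.236)
E
```

```text
9.7333 [0.6234 0.043  0.2366] [ 0.7533  0.6577 -0.0001 -0.0002] F [-0.0513 -0.1521  0.2233] 0.08683085320259692 0.0 q [-0.1097  0.5362  1.4411  0.      1.1647  0.0255]
shift [ 0.2063 -1.4751  0.558 ] turn [-0.0235 -0.0018 -0.2645]
shift [0.2248 2.5249 0.5564] turn [-0.0235 -0.0018 -0.2645]
```

View pics/s4c.png

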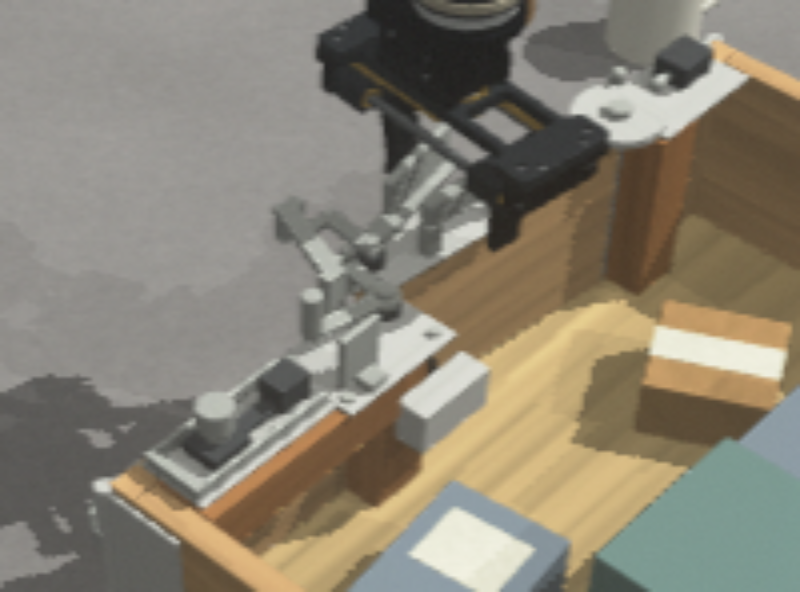

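>>> move_arm --series "0 2 0 0 0 0; 0 2 0 0 0 0; 0 2 0 0 0 0; 0 2 0 0 0 0; 0 2 0 0 0 0; 0 2 0 0 0 0; 0 2 0 0 0 0; 0 2 0 0 0 0" --jaw 0.2 --newtons 25

```text
time: 10.4
position: [0.6233, 0.0443, 0.2366]
tool_rot: [0.753, 0.658, -0.0, -0.002]
ft_force: [-2.8, 1.8, -0.0]
grip_width: 0.0418
grip_force: 4.5
```

>>> move_arm --series "0 0 0 0 0 0; 0 0 0 0 0 0; 0 0 0 0 0 0; 0 0 0 0 0 0; 0 0 0 0 0 0; 0 0 0 0 0 0"

```text
time: 10.9
position: [0.6247, 0.0438, 0.2366]
tool_rot: [0.753, 0.658, 0.0, -0.001]
ft_force: [-1.7, 3.6, 0.6]
grip_width: 0.0329
grip_force: 25.0
```

```bash
python3 - <<'E'
from h import *
o=st()
p0=np.array(o['position']); R0=R.from_quat(o['tool_rot']); 
for h in (T(P,[0,.17]),):
  for a in np.radians([4,8,12,16,20,24,28,32]):
    Rz=R.from_rotvec([0,0,-a]); v=p0-np.r_[h,p0[2]]; w=np.r_[h,p0[2]]+Rz.apply(v)
    print(np.degrees(a),R0.inv().apply(w-p0)*1e3)
print(h)
E
```

```text
10.9 [0.6247 0.0438 0.2366] [ 0.7533  0.6577  0.0003 -0.0008] F [-1.7003  3.5663  0.6258] 0.03287200266532199 24.995904718525708 q [-0.1089  0.538   1.4373  0.0017  1.1671  0.0257]
4.0 [  0.0777 -11.121    0.0099]
8.0 [  0.9309 -22.2095   0.021 ]
12.000000000000002 [  2.5555 -33.2115   0.0332]
16.0 [  4.9437 -44.0734   0.0465]
20.0 [  8.0837 -54.7422   0.0608]
24.000000000000004 [ 11.9603 -65.1659   0.076 ]
28.0 [ 16.5545 -75.2939   0.092 ]
32.0 [ 21.8441 -85.0767   0.1088]
[0.6418 0.2022]
```

>>> move_arm --series "0 -8.3 0 0 0 3; 0.5 -16.7 0 0 0 6; 1.3 -25 0 0 0 9; 2.6 -33.2 0 0 0 12; 4.3 -41.4 0 0 0 15; 6.4 -49.5 0 0 0 18; 9 -57.4 0 0 0 21; 12 -65.2 0 0 0 24"

```text
time: 11.57
position: [0.5629, 0.0633, 0.2366]
tool_rot: [0.874, 0.486, 0.001, 0.001]
ft_force: [0.7, 1.6, -2.9]
grip_width: 0.0331
grip_force: 25.0
```

>>> move_arm --series "0 -8.3 0 0 0 3; 0.5 -16.7 0 0 0 6; 1.3 -25 0 0 0 9; 2.6 -33.2 0 0 0 12; 4.3 -41.4 0 0 0 15; 6.4 -49.5 0 0 0 18; 9 -57.4 0 0 0 21; 12 -65.2 0 0 0 24"

```text
time: 12.23
position: [0.5141, 0.1061, 0.2365]
tool_rot: [0.956, 0.294, 0.001, 0.002]
ft_force: [0.7, -3.9, -2.9]
grip_width: 0.0331
grip_force: 24.9
```

```bash
python3 - <<'E'
from h import *
o=st(); v=np.array(o['position'][:2])-T(P,[0,.17]); print(np.hypot(*v), np.arctan2(-v[0],-v[1])+P[2])
m=R.from_quat(o['tool_rot']).as_matrix()[:,0]; print('th head',P[2]+np.pi/2-np.arctan2(m[1],m[0]))
for t in (1.2,1.3): leaf(t,.005,.2366)
E
```

```text
12.2333 [0.5141 0.1061 0.2365] [0.9559 0.2936 0.0007 0.0024] F [ 0.6567 -3.9279 -2.9098] 0.03310391896638034 24.910753490221005 q [-0.0072  0.4034  1.6925 -0.0048  1.0431  0.97  ]
0.15983019291117712 0.9002118806754658
th head 0.9492573169398403
shift [  3.4008 -42.6908  -0.3395] turn [ 0.2807 -0.027  14.3665]
shift [  7.6612 -58.1141  -0.4157] turn [ 0.2797 -0.0411 20.0961]
```

>>> move_arm --series "0 -8.3 0 0 0 3; 0.5 -16.7 0 0 0 6; 1.3 -25 0 0 0 9; 2.6 -33.2 0 0 0 12; 4.3 -41.4 0 0 0 15; 6.4 -49.5 0 0 0 18; 9 -57.4 0 0 0 21; 9.7 -59.5 0 0 0 21.8"

```text
time: 12.9
position: [0.4871, 0.1615, 0.2365]
tool_rot: [0.994, 0.108, -0.0, 0.002]
ft_force: [-3.0, -7.7, -1.2]
grip_width: 0.0331
grip_force: 24.9
```

>>> move_arm --series "0 0 0 0 0 0; 0 0 0 0 0 0; 0 0 0 0 0 0; 0 0 0 0 0 0; 0 0 0 0 0 0; 0 0 0 0 0 0"

```text
time: 13.4
position: [0.4873, 0.1606, 0.2365]
tool_rot: [0.994, 0.109, -0.001, 0.002]
ft_force: [-4.7, -5.5, -0.6]
grip_width: 0.0333
grip_force: 24.9
```

```bash
python3 - <<'E'
from h import *
from fit import inv
o=st(); v=np.array(o['position'][:2])-T(P,[0,.17]); print(np.hypot(*v), np.arctan2(-v[0],-v[1])+P[2])
m=R.from_quat(o['tool_rot']).as_matrix()[:,0]; print('th head',P[2]+np.pi/2-np.arctan2(m[1],m[0]))
c=snap('scene','s5'); d=tips(c,['bar','paddle','knob','hinge']); c2=robot.camera('top'); tips(c2,['bar','paddle'])
E
```

```text
13.4 [0.4873 0.1606 0.2365] [ 0.9941  0.1085 -0.0005  0.0019] F [-4.7189 -5.4716 -0.588 ] 0.03334804994208307 24.881735688541085 q [ 0.1025  0.3893  1.7181 -0.0043  1.0353  1.458 ]
0.1599773449737469 1.282252610685342
th head 1.3277326265458018
bar [(0.75, [0.4867, 0.1523, 0.2397]), (0.72, [0.3315, 0.4432, -0.0011])]
paddle [(0.57, [0.4873, 0.176, 0.2433]), (0.16, [0.78, 0.1523, 0.0271])]
knob [(0.74, [0.6535, -0.2049, 0.2324]), (0.73, [0.4846, 0.1506, 0.2377])]
hinge [(0.93, [0.645, 0.2036, 0.1979])]
bar []
paddle []
```

View pics/s5.png

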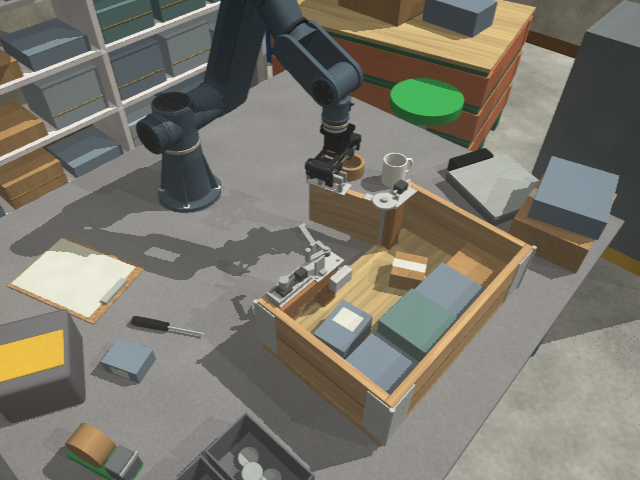

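The picture shows the gate standing wide open with its board at about (345, 215). The gripper is squeezed on the handle at (330, 180), the knob is back, and the loose things have not moved. The gate angle works out at about 1.31 rad.

```bash
python3 -c "
from rig import robot
print(robot.hand_in())"
```

```text
the job is handed in; nothing more can be done
None
```

The job is handed in, though the hand-in gave no verdict: the lock is back at its end stop, and the gate is held open at about 1.3 rad with the handle squeezed at 25 N. In the final picture the loose things look undisturbed.

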